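# Pop the touch-latch bin lid on the tray line

### The arm

A 6-joint arm with a two-finger parallel gripper is mounted at the origin on the work surface. World frame = base frame: x ahead of the robot, y to its left, z up, the work surface at z = 0. Lengths are in mm, angles in rad, forces in N, time in s.
With the tool pointing down it reaches from about 350 to 775 mm from the base axis. Payload 7.3 kg.
Tool frame: the origin (TCP) lies midway between the tips of the shut fingers; the grasp point (between the pads) lies 19 mm behind it; z points along the fingers, y is the line along which they close (so a half turn about z gives the same grasp; the last joint's range is limited). The gripper opens to 92 mm and grips with 3 to 60 N. Pads are 19 mm wide; open, the fingers measure 130 mm over their backs; the gripper's body (75 mm by 190 mm) begins 47 mm behind the grasp point.
Start: joints at [-1.262, 0.342, 1.524, -0, 1.275, -0.146], TCP at [230.647, -471.642, 226.741] pointing down, gripper open.
Joint ranges: [-2.53, 2.53], [-0.77, 2.02], [0.04, 2.7], [-1, 4.14], [0.28, 2.66], [-3.11, 3.11]. Speed limits (rad/s): [2.57, 2.57, 3.14, 3.14, 3.14, 3.14].

### API

Orientations are given as [roll, pitch, yaw] about the fixed x, y, z axes, in that order (R = Rz(yaw) Ry(pitch) Rx(roll)).
In Python, from plant import get_obs, capture, camera_model, close_job, search_frame, regions_of, pinpoint gives the robot as it stands. The module is installed in compiled form; this text tells all that it offers.
- The arm moves only by the shell command python3 -m pendant 'ROWS'. ROWS is JSON, one flat list of numbers, 7 for each row, row after row: the shift along the tool's x, y, z in units of 30 mm (1.0 is 30 mm), then the turn, a rotation vector about the tool's x, y, z in units of 4 degrees (1.0 is 4 degrees), then the closure, from -1 (fully open) to 1 (shut), so that 0 is half open. In form: [dx, dy, dz, wx, wy, wz, gripper, dx, dy, dz, wx, wy, wz, gripper, ...]. A call has 1 to 12 rows; each row shifts and turns the commanded pose from where the row before left it, along the tool's axes as they then stand; what a row does not reach is not made up. A row lasts 1/10 s, in which the tool goes at most 50 mm and 8.59 degrees, less where a joint would pass 70% of its speed; a pose out of reach is approached as far as the arm can. A call with a number of a shift or a turn outside -1 to 1 is refused whole. A call with a gripper value outside its range is refused whole. The fingers move at their own pace and stop on an object; the grip force is fixed at half the most. Time passes only in rows, so rows that do not move let the fingers close. It gives the time, the measured TCP pose, the force, the opening and the grip force at its end, in the units of the state.
- get_obs(): the state, without advancing time (a new reading comes with each control period).
- capture(name): name is "scene" or "top"; returns the picture (480x640x3 uint8, red, green, blue); there is no depth.
- camera_model(name): a dict with "fov_y" (degrees; the focal length in pixels is half the picture's height over the tangent of half this angle, whatever the lens; pixels are square), "cx", "cy" (the principal point, pixels), "pose" (4x4, takes a point from camera to world coordinates). Camera axes: x right, y up, looking along -z (the intrinsics and any distortion apply to the point x, -y, -z); pixel columns grow to the right and rows downward; lengths in mm; the calibration is good to about 2 mm. A picture is of the moment at which its call begins. camera_model takes no time and is no camera call.
- close_job(): hands the job in; it is judged then, once.
Trained networks look in the newest picture that a camera, given by its name, has taken for a name from the list of things; names that differ only in an ending like _2 or _b are one class to them, and where a whole thing is asked for, a point or a joint stands for the part that bears it (a point fixed in the world has none). Each returns a list of dicts, best first, with "score" (0 to 1); they miss things now and then, are a little off and sometimes report something else, mostly with a low value. They report only what shows in the picture. A call takes as long as a camera call. They do not tell look-alikes from the thing itself.
- search_frame(camera, thing): "location" ([column, row] in pixels, amid what is visible of it).
- regions_of(camera, thing): "pixels" (480x640 bool, what is visible of it) and "location" ([column, row] in pixels, amid what is visible of it).
- pinpoint(camera, thing): "location" ([column, row] in pixels: a listed point, or the origin of a listed thing).
The state is a dict: "time": time; "joint_positions": joint angles; "dq": joint speeds; "tau": joint torques, N m; "tool_pos": TCP position; "tcp_rot": TCP orientation; "contact_force": force on the tool from outside, world axes, zero at the start; "moment": the same for the moment, N m; "grip_width": finger opening in mm; "finger_force": force on a finger pad.
Only numpy, scipy, OpenCV 4.12 (cv2) and the standard library are available. Lean on these libraries where they do the work, as an engineer would, in place of code of your own. Each camera call takes 0.05 s, during which the arm holds its last target. There are 200 camera calls.

### The job

A mug has been left standing on the burgundy touch-latch lid of a counter bin. With the fingers, gently slide the mug sideways off the lid onto the round black pad on that same bin, without lifting it, so that its whole foot stands on the pad. Then press the white dot at the front of the burgundy lid down with a fingertip until the catch lets go, and let the lid spring ajar; leave the grey bin shut and everything else where it is.

Things in the scene. Friction and masses are not known exactly. Their poses are not given: they have to be found in the camera images.
- burg_bin: fixed metal counter bin with burgundy lid and front strip, 260 (x) x 280 (y) x 90 mm high. Origin: centre of its underside, on the table; +x from its front to its back (away from the robot), +y to its left. In this frame the lid covers x -109 to +39, y -122 to +12 mm, its top 1 mm above the 90 mm high deck; behind it (x over 41) is a rear deck; rims 18 mm in front, 12 mm at -y
- burg_pad (a point): centre of the flush round black pad, 116 mm across, on the side deck of the burgundy bin, 90 mm above the table, at x -30, y +80 mm in the bin frame: the place for the mug. The side deck is y +16 to +140 mm by the bin's whole depth; the mug slides onto it from the lid over a step down of 1 mm
- burg_lid (a joint): angle of the burgundy lid, rad; hinge at its back (bin x = +40 mm, along y). 0 shut and latched; negative pressed in (stop -0.05); positive open. About 4 N and 3.5 mm of press at the dot (-0.027) free the catch; the stop is at 6.5 mm. As the finger withdraws upward the lid springs up after it and rests ajar near 0.43, front edge 60 mm above the deck. It does not latch again
- burg_press (a point): centre of the white dot, 22 mm across, on top of the burgundy lid near its front edge, 125 mm in front of the hinge; 91 mm above the work surface when shut
- mug_center (a point): the mug to slide: dark burgundy, round, cream lid, no handle; 82 mm across at the lid, 80 mm at the belly (30 to 68 mm up), 70 mm at 25 mm up, 66 mm at its foot, 76 mm high, about 250 g; it stands loose on the burgundy lid. This point is on its axis, 38 mm above its foot; z is its axis
- mug: the same mug, origin at the centre of its foot
- grey_bin: a bin of the same make, size and layout as burg_bin, with grey lid and front strip; leave it shut. Same origin and axes
- grey_lid (a joint): angle of the grey lid, as burg_lid; it stays 0
- tub_green_center (a point): small cream tub with a mint-green lid, 64 mm across, 47 mm high, 130 g, loose on the rear deck of the burgundy bin; this point is its centre. Leave alone
- tub_blue_center (a point): small cream tub with a pale blue lid, same size, loose on the grey lid; this point is its centre. Leave alone
- mug_b_center (a point): spare mug, brighter burgundy, same size as the mug, standing on or near the pad of the grey bin; this point is its centre. Leave alone
- bowl: burgundy bowl with white lid, 124 mm across, 62 mm high, on the table beyond the bins; origin at the centre of its foot. Leave alone
- spoon: spoon 170 mm long with steel bowl and wooden handle, lying on the table beyond the bins; origin under its middle. Leave alone
Things that resemble listed ones, but are neither listed nor needed, are in the scene too. Leave any red or turquoise look-alike of the mug alone.

How it is judged (in metres and radians):
On the way, in this order (a step that is already met when the one before it is completed fails the run):
1. the mug stands at rest on the burgundy bin's round pad, clear of the lid, with the lid still shut (horizontal distance between mug_center and burg_pad below 0.027 m and z of mug_center in the frame of burg_bin between 0.118 and 0.138 m and angle between mug_center's own z axis and vertical below 0.12 rad and linear speed of mug below 0.02 m/s and value of joint burg_lid between -0.015 and 0.02 rad), for 0.2 s.
2. a fingertip presses the burgundy lid in until the catch frees (value of joint burg_lid below -0.02 rad and contact force between the fingers and burg_lid above 1 N).
At the end, for the whole second after the job is handed in: the burgundy lid rests ajar (0.3 to 0.6 rad); the mug stands upright and still on the burgundy bin's pad, its axis within 27 mm of the pad's centre; the grey lid is shut; each other loose thing is within 30 mm of its start (value of joint burg_lid between 0.3 and 0.6 rad and velocity of joint burg_lid between -0.05 and 0.05 rad/s and horizontal distance between mug_center and burg_pad below 0.027 m and z of mug_center in the frame of burg_bin between 0.118 and 0.138 m and angle between mug_center's own z axis and vertical below 0.12 rad and linear speed of mug below 0.02 m/s and value of joint grey_lid between -0.02 and 0.03 rad and distance of each of tub_green_center, tub_blue_center, mug_b_center, bowl, spoon from where it was at the start of the episode below 0.03 m); the robot touches nothing.
It fails at once if the mug is lifted (its centre more than 150 mm above the table, that is over 20 mm above where it slides) (height (world z) of mug_center above 0.15 m).
It fails at once if the mug is tipped (over 0.5 rad) (angle between mug_center's own z axis and vertical above 0.5 rad).
It fails at once if the mug is rammed or squeezed hard (over 25 N) (contact force between the fingers and mug above 25 N).
It fails at once if the grey lid is sprung open (value of joint grey_lid above 0.06 rad).
It fails at once if another loose thing (tubs, spare mug, bowl, spoon) is shifted more than 30 mm (distance of any of tub_green_center, tub_blue_center, mug_b_center, bowl, spoon from where it was at the start of the episode above 0.03 m).
It also fails if it takes over 51 s, if anything falls off the work surface, if the arm or the gripper's body presses on something with over 40 N, if the wrist force passes 120 N, or if a joint passes its speed limit or range.

## Working session

There is one attempt and no reset: what is moved stays moved. The work goes in short steps, Python scripts to look and compute and a shell command to move; the robot and the scene stay as the last step left them, time stands still between calls to the robot, and variables do not carry over. Pictures are saved under pics/ and viewed, at most 10 in all, crops included, and the job is handed in when it is done.

```bash
mkdir -p pics; cat > h.py <<'E'
import numpy as np, cv2
from plant import *
def ray(cam,px):
    m=camera_model(cam); f=240/np.tan(np.radians(m['fov_y'])/2)
    P=np.array(m['pose']); d=P[:3,:3]@np.array([(px[0]-m['cx'])/f,-(px[1]-m['cy'])/f,-1]); return P[:3,3],d
def at(cam,px,z):
    o,d=ray(cam,px); return (o+d*(z-o[2])/d[2]).round(1)
E
python3 - <<'E'
from h import *
for c in("scene","top"):
    cv2.imwrite(f"pics/{c}0.png",capture(c)[:,:,::-1]); m=camera_model(c); print(c,{k:(np.array(v).round(3).tolist()) if k!='x' and not isinstance(v,str) else v for k,v in m.items()})
    for t,z in(("burg_press",91),("burg_pad",90),("mug_center",129),("burg_bin",0),("grey_bin",0),("tub_green_center",114),("tub_blue_center",114)):
        for r in pinpoint(c,t)[:4]: print(t,np.round(r['location'],1),round(r['score'],2),at(c,r['location'],z))
print(get_obs())
E
```

```text
scene {'fov_y': 45.754, 'cx': 311.763, 'cy': 253.575, 'pose': [[-0.528, -0.55, 0.647, 1343.366], [0.849, -0.361, 0.387, 467.502], [0.021, 0.753, 0.657, 876.75], [0.0, 0.0, 0.0, 1.0]]}
burg_pad [461.7 294.9] 0.75 [512.5 315.4  90. ]
burg_pad [264.3 189.8] 0.73 [ 433.8 -214.    90. ]
burg_pad [406.9 270.4] 0.69 [506.8 195.3  90. ]
mug_center [413.1 236.3] 0.83 [445.1 175.5 129. ]
mug_center [322.5 267.6] 0.71 [631.3  67.3 129. ]
mug_center [408.4 258.6] 0.66 [514.9 196.7 129. ]
burg_bin [409.5 319.6] 0.94 [546.3 232.4  -0. ]
grey_bin [215.4 229.5] 0.56 [ 534.2 -292.9    0. ]
grey_bin [408.2 259.3] 0.23 [374.5 150.7   0. ]
tub_green_center [358.5 289.1] 0.71 [631.4 148.1 114. ]
tub_blue_center [200.7 171.7] 0.55 [ 484.4 -365.8  114. ]
top {'fov_y': 56.509, 'cx': 317.721, 'cy': 239.053, 'pose': [[-0.025, 0.994, -0.104, 468.217], [-1.0, -0.023, 0.018, 4.279], [0.016, 0.104, 0.994, 1157.983], [0.0, 0.0, 0.0, 1.0]]}
burg_press [234.6 287.9] 0.94 [467.9 184.4  91. ]
burg_pad [176.1 264.8] 0.75 [526. 323.  90.]
burg_pad [240.6 176.7] 0.56 [736.7 168.6  90. ]
mug_center [223.4 269.3] 0.86 [511
[... 476 characters left out ...]
 208.5 114. ]
{'time': 0.8, 'joint_positions': array([-1.26200527e+00,  3.41962228e-01,  1.52407112e+00,  2.54386214e-05,
        1.27538085e+00, -1.46018763e-01]), 'dq': array([ 0.00021132, -0.00086298,  0.00052012,  0.00049902,  0.00106685,
       -0.00065961]), 'tau': array([ 4.46114273e-04, -4.31082845e+01, -2.44474930e+01,  7.19772535e-02,
        4.83349815e-02, -4.14905401e-06]), 'tool_pos': array([ 230.65832468, -471.66002632,  226.77022714]), 'tcp_rot': array([3.14141256e+00, 1.88577992e-06, 4.54802418e-01]), 'contact_force': array([-0.61130907, -0.00737501, -0.35973027]), 'moment': array([-0.01988271,  0.05079794,  0.00856941]), 'finger_force': 0.0, 'grip_width': 91.62832611789652}
```

View pics/top0.png

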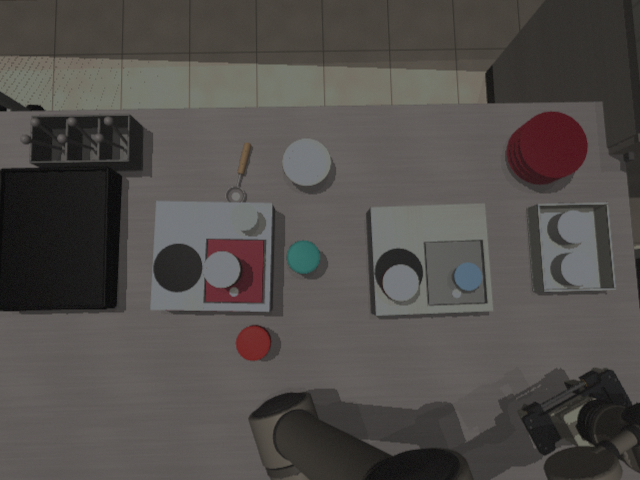

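View pics/scene0.png

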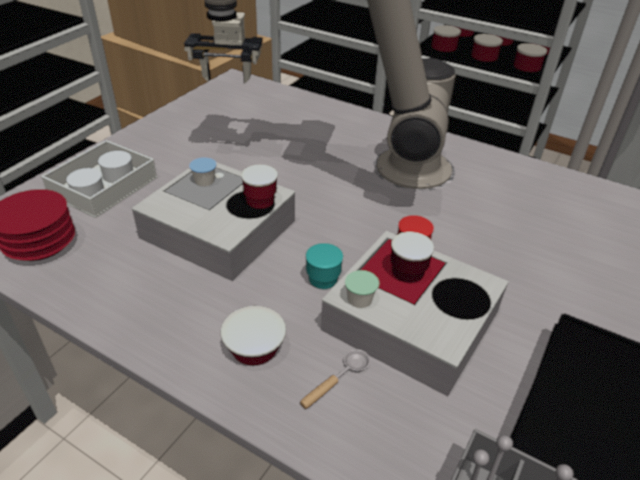

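```bash
python3 - <<'E'
from h import *
a=cv2.imread("pics/top0.png")[190:325,140:290]; cv2.imwrite("pics/ct.png",cv2.resize(a,None,fx=4,fy=4,interpolation=cv2.INTER_CUBIC)*1)
b=cv2.imread("pics/scene0.png")[210:400,310:520]; cv2.imwrite("pics/cs.png",cv2.resize(b,None,fx=3,fy=3,interpolation=cv2.INTER_CUBIC))
E
```

```text
(no output)
```

View pics/ct.png

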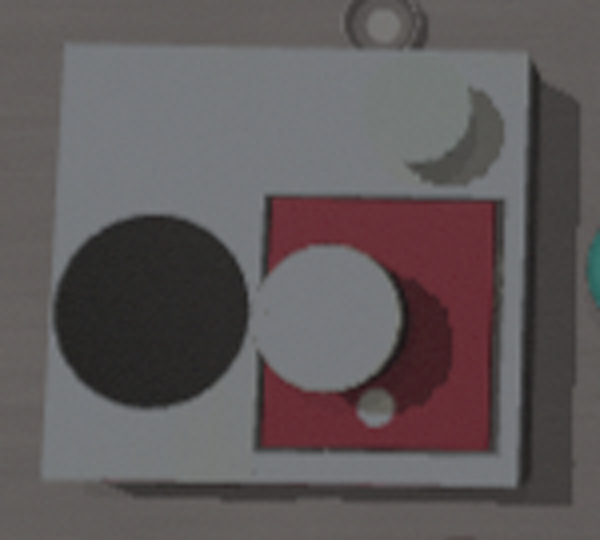

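View pics/cs.png

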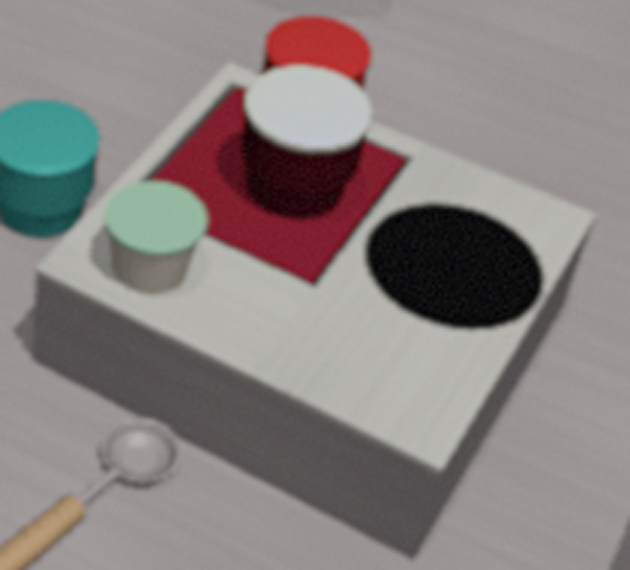

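```bash
cat > fit.py <<'E'
from h import *
from scipy.optimize import least_squares
from scipy.spatial.transform import Rotation as R
C={'BL':(130,140),'BR':(130,-140),'FR':(-130,-140),'FL':(-130,140),'pad':(-30,80),'dot':(-85,None),'lbl':(39,12),'lbr':(39,-122),'lfr':(-109,-122),'lfl':(-109,12)}
off=lambda d,s,o:{k:(v[0]/s+o[0],v[1]/s+o[1]) for k,v in d.items()}
T=off(dict(BL=(65,44),BR=(530,52),FR=(519,487),FL=(42,480),pad=(151,311),dot=(376,407),lbl=(271,197),lbr=(496,201),lfr=(490,450),lfl=(260,447),mug=(328,317)),4,(140,190))
S=off(dict(BL=(443,470),BR=(40,268),FR=(232,65),FL=(594,217),pad=(455,265),lbl=(315,283),lfl=(409,157),mug=(308,110)),3,(310,210))
def proj(cam,P,k,dr,dt):
    m=camera_model(cam); f=240/np.tan(np.radians(m['fov_y'])/2); M=np.array(m['pose'])
    q=R.from_rotvec(dr).apply((P-M[:3,3]-dt)@M[:3,:3]); u=q[0]/-q[2];v=-q[1]/-q[2]; r=u*u+v*v
    return np.array([m['cx']+f*u*(1+k*r),m['cy']+f*v*(1+k*r)])
def pt(p,n):
    if n=='mug': return np.array([p[3],p[4],167.])
    a=C[n]; y=p[5] if a[1] is None else a[1]; c,s=np.cos(p[2]),np.sin(p[2])
    return np.array([p[0]+c*a[0]-s*y,p[1]+s*a[0]+c*y,90.])
def res(p,full=False):
    r=[]
    for i,(cam,D) in enumerate((('top',T),('scene',S))):
        e=p[6+7*i:13+7*i]
        for n,x in D.items():
            d=proj(cam,pt(p,n),e[0],e[1:4],e[4:7])-x; r+=list(d)
            if full: print(cam,n,d.round(2))
        if 1: r+=list(e[1:4]/.002)+list(e[4:7]/2)+[e[0]/.15]
    return np.array(r)
p0=np.r_[530,235,0,510,203,-55,np.zeros(14)]
s=least_squares(res,p0,loss='soft_l1',x_scale=np.r_[1,1,.01,1,1,1,[.01,.001,.001,.001,1,1,1]*2]); p=s.x
res(p,True); print(p.round(4).tolist())
print('pad',pt(p,'pad'),'dot',pt(p,'dot'),'mug',p[3:5])
c,sn=np.cos(p[2]),np.sin(p[2]); d=p[3:5]-p[:2]; print('mug in bin',c*d[0]+sn*d[1],-sn*d[0]+c*d[1])
E
python3 fit.py
```

```text
Traceback (most recent call last):
  File "fit.py", line 26, in <module>
    s=least_squares(res,p0,loss='soft_l1',x_scale=np.r_[1,1,.01,1,1,1,[.01,.001,.001,.001,1,1,1]*2]); p=s.x
  File "fit.py", line 21, in res
    d=proj(cam,pt(p,n),e[0],e[1:4],e[4:7])-x; r+=list(d)
      ~~~~^^^^^^^^^^^^^^^^^^^^^^^^^^^^^^^^
  File "fit.py", line 9, in proj
    m=camera_model(cam); f=240/np.tan(np.radians(m['fov_y'])/2); M=np.array(m['pose'])
ValueError: time passes only in moves, steps and waits
```

```bash
sed -i 's/^def ray/import functools, plant\ncamera_model=functools.lru_cache(plant.camera_model)\ndef ray/' h.py; python3 fit.py
```

```text
top BL [-0.08  0.03]
top BR [-0.11  0.07]
top FR [-0.16 -0.08]
top FL [-0.16  0.01]
top pad [0.25 0.07]
top dot [-0.   0.2]
top lbl [0.14 0.17]
top lbr [-0.08  0.08]
top lfr [-0.3   0.08]
top lfl [0.34 0.02]
top mug [-0.03 -0.94]
scene BL [-0.23 -0.21]
scene BR [-0.33  0.49]
scene FR [-0.06 -0.44]
scene FL [ 0.3  -0.53]
scene pad [0.04 0.12]
scene lbl [-0.14  0.52]
scene lfl [0.02 0.63]
scene mug [ 0.34 -1.85]
[545.761, 238.0265, -0.0393, 511.9012, 199.8665, -54.6429, 0.002, -0.0001, -0.0004, 0.0, 0.1622, 0.3632, -0.0601, -0.0646, -0.001, -0.0001, -0.0002, -0.1622, -0.3632, 0.8068]
pad [518.92861604 319.14380704  90.        ] dot [458.6788907  186.76678395  90.        ] mug [511.90117187 199.8664757 ]
mug in bin -32.333739249538056 -39.461376198083286
```

```bash
python3 -m pendant '[1,-0.81,0,0,0,0,0, 1,-0.81,0,0,0,0,0, 1,-0.81,0,0,0,0,0, 1,-0.81,0,0,0,0,0, 1,-0.81,0,0,0,0,0, 1,-0.81,0,0,0,0,0, 1,-0.81,0,0,0,0,0, 1,-0.81,0,0,0,0,0, 1,-0.81,0,0,0,0,0, 1,-0.81,0,0,0,0,0, 1,-0.81,0,0,0,0,0, 1,-0.81,0,0,0,0,0]'
python3 -m pendant '[0,0,0,0,0,-1,0, 0,0,0,0,0,-1,0, 0,0,0,0,0,-1,0, 0,0,0,0,0,-1,0, 0,0,0,0,0,-1,0, 0,0,0,0,0,-1,0, 0,0,0,0,0,-1,0, 0,0,0,0,0,-1,0, 0,0,0,0,0,-1,0, 0,0,0,0,0,-1,0, 0,0,0,0,0,-1,0, 0,0,0,0,0,-1,0]'
cat > go.py <<'E'
import sys; from h import *
from scipy.spatial.transform import Rotation as R
o=get_obs(); M=R.from_euler('xyz',o['tcp_rot']); t=np.array([float(v) for v in sys.argv[1:4]])
print('pos',o['tool_pos'].round(1),'rot',o['tcp_rot'].round(3),'zaxis',M.apply([0,0,1]).round(3),'F',o['contact_force'].round(1),'w',round(o['grip_width'],1),'t',o['time'])
print('tool shift units',(M.inv().apply(t-o['tool_pos'])/30).round(2))
E
python3 go.py 505 125 227
```

```text
time: 2.0
tool_pos: [426.5, -50.0, 226.9]
tcp_rot: [3.141, -0.0, 0.455]
contact_force: [0.2, -1.2, -0.1]
grip_width: 45.5
finger_force: 0.0
time: 3.2
tool_pos: [426.0, -51.5, 226.8]
tcp_rot: [3.141, 0.0, 1.295]
contact_force: [-0.1, -0.4, 0.4]
grip_width: 46.5
finger_force: 0.0
pos [426.  -51.5 226.8] rot [3.141 0.    1.295] zaxis [ 0. -0. -1.] F [-0.1 -0.4  0.4] w 46.5 t 3.2
tool shift units [ 6.38  0.94 -0.01]
```

```bash
python3 -m pendant '[0.9,0.13,0,0,0,0,0, 0.9,0.13,0,0,0,0,0, 0.9,0.13,0,0,0,0,0, 0.9,0.13,0,0,0,0,0, 0.9,0.13,0,0,0,0,0, 0.9,0.13,0,0,0,0,0, 0.9,0.13,0,0,0,0,0, 0,0,0,0,0,-1,0, 0,0,0,0,0,-1,0, 0,0,0,0,0,-0.95,0]'
python3 -m pendant '[0,0,0,0,1,0,0, 0,0,0,0,1,0,0, 0,0,0,0,1,0,0, 0,0,0,0,0,0,0]'
python3 go.py 505 125 121
```

```text
time: 4.2
tool_pos: [504.1, 123.0, 226.6]
tcp_rot: [-3.141, 0.0, 1.502]
contact_force: [0.1, 1.1, -0.3]
grip_width: 46.2
finger_force: 0.0
time: 4.6
tool_pos: [504.1, 121.4, 226.4]
tcp_rot: [-3.141, -0.21, 1.496]
contact_force: [-0.7, -0.9, 0.0]
grip_width: 45.8
finger_force: 0.0
pos [504.1 121.4 226.4] rot [-3.141 -0.21   1.496] zaxis [ 0.015  0.208 -0.978] F [-0.7 -0.9  0. ] w 45.8 t 4.6
tool shift units [-0.61  0.02  3.46]
```

```bash
python3 -m pendant '[-0.15,0,0.85,0,0,0,0, -0.15,0,0.85,0,0,0,0, -0.15,0,0.85,0,0,0,0, -0.15,0,0.85,0,0,0,0, 0,0,0,0,0,0,0]'
python3 go.py 507 157 123
python3 - <<'E'
from h import *
a=capture("scene")
cv2.imwrite("pics/s1.png",cv2.resize(a[150:400,250:520,::-1],None,fx=2.2,fy=2.2))
E
```

```text
time: 5.1
tool_pos: [502.2, 126.7, 120.4]
tcp_rot: [-3.135, -0.208, 1.498]
contact_force: [0.2, 0.4, 0.4]
grip_width: 45.9
finger_force: 0.0
pos [502.2 126.7 120.4] rot [-3.135 -0.208  1.498] zaxis [ 0.008  0.206 -0.979] F [0.2 0.4 0.4] w 45.9 t 5.1
tool shift units [1.02 0.09 0.12]
```

View pics/s1.png

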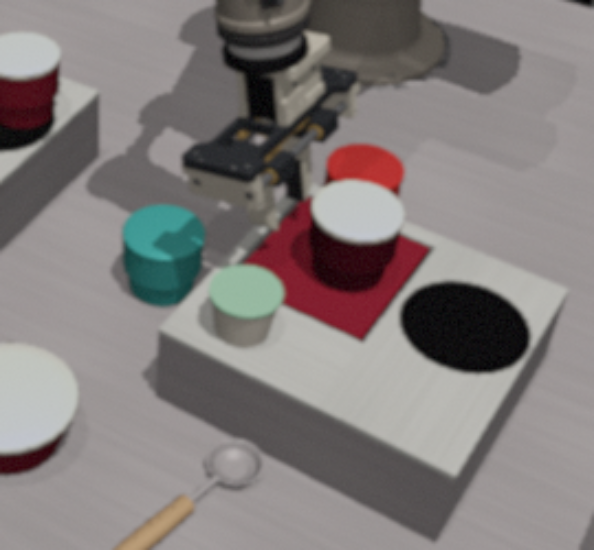

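```bash
python3 -m pendant '[0.5,0.1,0,0,0,0,0, 0.3,0,0.06,0,0,0,0, 0.15,0,0.03,0,0,0,0, 0.15,0,0.03,0,0,0,0, 0.15,0,0.03,0,0,0,0, 0.15,0,0.03,0,0,0,0, 0.15,0,0.03,0,0,0,0]'
python3 -m pendant '[0.2,0,0.042,0,0,0,0, 0.2,0,0.042,0,0,0,0, 0.2,0,0.042,0,0,0,0, 0.2,0,0.042,0,0,0,0, 0.2,0,0.042,0,0,0,0, 0.2,0,0.042,0,0,0,0]'
python3 go.py 516 276 122
python3 - <<'E'
from h import *
a=capture("top"); b=capture("scene")
for t,c in(("mug_center","top"),):
  for r in pinpoint(c,t)[:3]: print(r['location'],r['score'],at(c,r['location'],129))
cv2.imwrite("pics/t2.png",np.hstack([cv2.resize(a[190:325,140:290,::-1],(400,360)),cv2.resize(b[200:380,320:520,::-1],(400,360))]))
E
```

```text
time: 5.85
tool_pos: [510.8, 172.7, 126.8]
tcp_rot: [3.141, -0.209, 1.498]
contact_force: [-1.1, -2.6, 1.0]
grip_width: 45.6
finger_force: 1.5
time: 6.45
tool_pos: [513.5, 210.0, 126.9]
tcp_rot: [3.141, -0.209, 1.499]
contact_force: [0.2, -2.5, 0.7]
grip_width: 45.7
finger_force: 1.7
pos [513.5 210.  126.9] rot [ 3.141 -0.209  1.499] zaxis [ 0.015  0.207 -0.978] F [ 0.2 -2.5  0.7] w 45.7 t 6.45
tool shift units [ 2.12 -0.08  0.62]
```

View pics/t2.png

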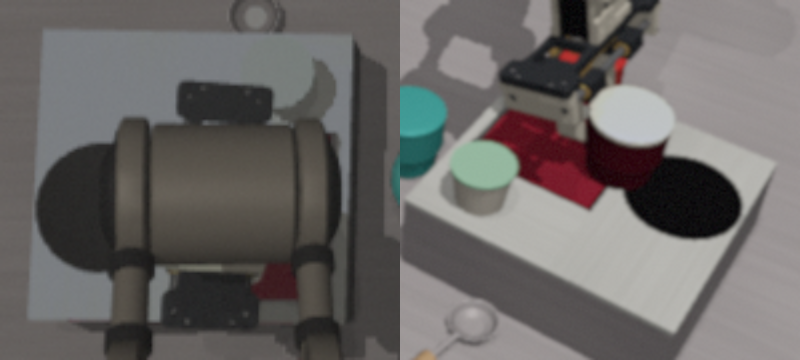

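```bash
cat >> h.py <<'E'
def sat(px,z,k=-.0646):
    m=camera_model('scene'); f=240/np.tan(np.radians(m['fov_y'])/2)
    K=np.array([[f,0,m['cx']],[0,f,m['cy']],[0,0,1]])
    q=cv2.undistortPoints(np.array([[px]],float),K,np.array([k,0,0,0.]))[0,0]
    return at('scene',(q[0]*f+m['cx'],q[1]*f+m['cy']),z)
E
python3 - <<'E'
from h import *
print('init',sat((412.7,246.7),167),'now',sat((435.5,258.5),167))
E
```

```text
init [520.2 203.2 167. ] now [528.1 254.1 167. ]
```

```bash
python3 -m pendant '[0.2,0,0.042,0,0,0,0, 0.2,0,0.042,0,0,0,0, 0.2,0,0.042,0,0,0,0, 0.2,0,0.042,0,0,0,0, 0.2,0,0.042,0,0,0,0, 0.2,0,0.042,0,0,0,0, 0.2,0,0.042,0,0,0,0, 0.2,0,0.042,0,0,0,0, 0.2,0,0.042,0,0,0,0, 0.15,0,0.03,0,0,0,0]'
python3 -m pendant '[0.1,0,0.02,0,0,0,0, 0.1,0,0.02,0,0,0,0, 0,0,0,0,0,0,0, 0,0,0,0,0,0,0]'
python3 go.py 516 276 127
python3 - <<'E'
from h import *
b=capture("scene")
for r in pinpoint("scene","mug_center")[:3]: print(r['location'],r['score'],sat(r['location'],128))
cv2.imwrite("pics/s3.png",cv2.resize(b[200:380,320:520,::-1],(600,540)))
E
```

```text
time: 7.6
tool_pos: [517.7, 269.6, 126.9]
tcp_rot: [-3.142, -0.209, 1.499]
contact_force: [-0.7, -1.8, -0.6]
grip_width: 45.7
finger_force: 0.9
time: 8.0
tool_pos: [518.1, 275.1, 127.0]
tcp_rot: [-3.141, -0.209, 1.498]
contact_force: [0.3, -2.0, -0.8]
grip_width: 45.9
finger_force: 0.6
pos [518.1 275.1 127. ] rot [-3.141 -0.209  1.498] zaxis [ 0.015  0.207 -0.978] F [ 0.3 -2.  -0.8] w 45.9 t 8.0
tool shift units [ 0.02 -0.07  0.  ]
[324.2, 268.8] 0.9 [631.5  71.3 128. ]
[416.0, 235.7] 0.58 [438.3 179.8 128. ]
[460.9, 283.6] 0.56 [524.1 311.8 128. ]
```

View pics/s3.png

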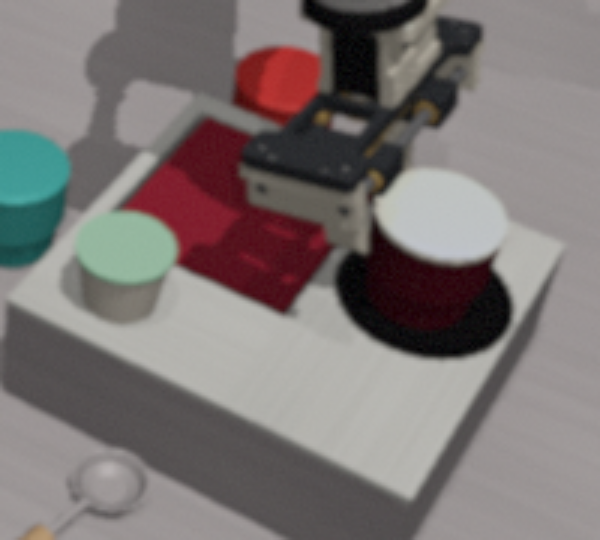

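```bash
python3 -m pendant '[-0.2,0,-0.04,0,0,0,0, -0.5,0,-0.1,0,0,0,0, -0.95,0,-0.2,0,0,0,0, -0.9,0,-0.6,0,0,0,0, -0.3,0,-0.9,0,-1,0,1, -0.3,0,-0.9,0,-1,0,1, 0,0,0,0,-1,0,1, 0,0,0,0,0,0,1, 0,0,0,0,0,0,1]'
python3 go.py 458.7 186.8 115
python3 - <<'E'
from h import *
a=capture("top")
cv2.imwrite("pics/t4.png",cv2.resize(a[190:325,140:290,::-1],(600,540)))
E
```

```text
time: 9.0
tool_pos: [509.9, 167.4, 188.3]
tcp_rot: [-3.14, -0.001, 1.499]
contact_force: [-0.8, 0.8, -0.4]
grip_width: 10.5
finger_force: 0.0
pos [509.9 167.4 188.3] rot [-3.140e+00 -1.000e-03  1.499e+00] zaxis [-0.001  0.001 -1.   ] F [-0.8  0.8 -0.4] w 10.5 t 9.0
tool shift units [ 0.52 -1.74  2.45]
```

View pics/t4.png

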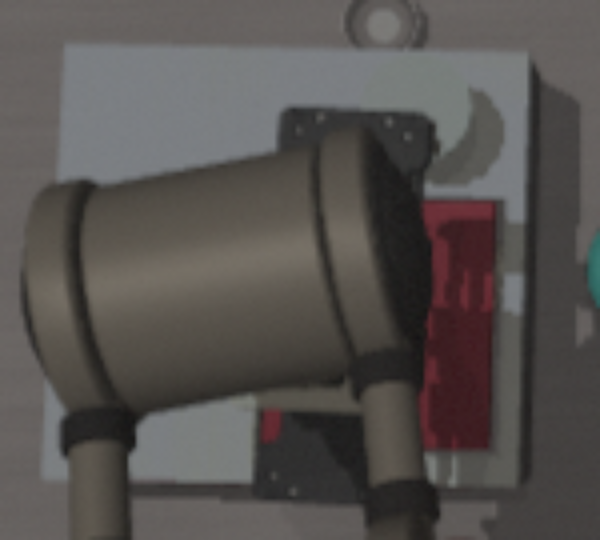

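```bash
python3 -m pendant '[0.26,-0.86,0,0,0,0,1, 0.26,-0.86,0,0,0,0,1, 0,0,0.8,0,0,0,1, 0,0,0.8,0,0,0,1, 0,0,0.8,0,0,0,1, 0,0,0,0,0,0,1]'
python3 go.py 460 186.8 86
python3 - <<'E'
from h import *
b=capture("scene")
for t in("burg_pad","mug_center"):
  for r in pinpoint("scene",t)[:4]: print(t,np.round(r['location'],1),r['score'],sat(r['location'],128 if t!="burg_pad" else 90))
cv2.imwrite("pics/s5.png",cv2.resize(b[200:380,320:520,::-1],(600,540)))
E
```

```text
time: 9.65
tool_pos: [457.6, 185.9, 113.6]
tcp_rot: [-3.134, 0.001, 1.498]
contact_force: [-0.1, -0.7, 0.2]
grip_width: 0.4
finger_force: 0.0
pos [457.6 185.9 113.6] rot [-3.134e+00  1.000e-03  1.498e+00] zaxis [-0.007 -0.001 -1.   ] F [-0.1 -0.7  0.2] w 0.4 t 9.65
tool shift units [0.04 0.09 0.92]
burg_pad [462.5 295.4] 0.94 [512.7 318.7  90. ]
mug_center [459.6 288.1] 0.87 [537.2 314.2 128. ]
mug_center [411.3 235.5] 0.67 [443.2 171.2 128. ]
mug_center [324.2 268.6] 0.58 [631.  71. 128.]
mug_center [359.4 288.4] 0.47 [641.9 154.6 128. ]
```

View pics/s5.png

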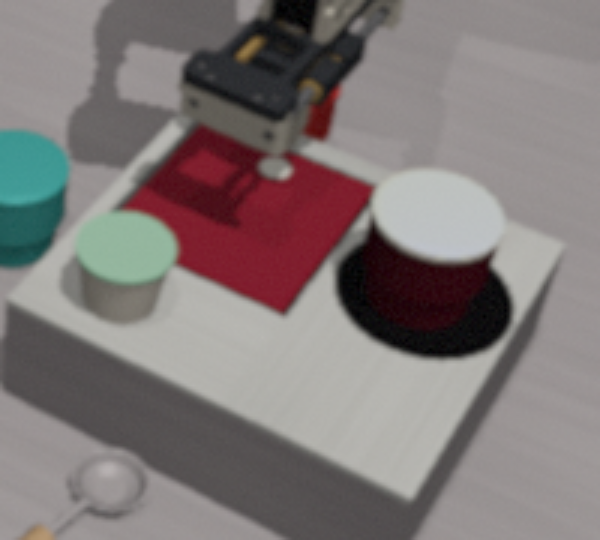

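```bash
python3 - <<'E'
from h import *
p=sat((463.7,308.3),90); d=np.array([1343-p[0],467-p[1]]); d/=np.linalg.norm(d)
print('foot',p[:2]-33*d,'lid',sat((466,272.3),166))
E
```

```text
foot [512.15397252 327.74508521] lid [531.7 316.9 166. ]
```

```bash
python3 -m pendant '[0,0.05,0.3,0,0,0,1, 0,0,0.3,0,0,0,1, 0,0,0.1,0,0,0,1, 0,0,0.08,0,0,0,1, 0,0,0.08,0,0,0,1, 0,0,0,0,0,0,1]'
```

```text
time: 10.4
tool_pos: [461.5, 186.9, 90.9]
tcp_rot: [-3.142, 0.0, 1.499]
contact_force: [-1.0, 0.4, 1.8]
grip_width: 0.4
finger_force: 0.9
```

```bash
python3 -m pendant '[0,0,0.05,0,0,0,1, 0,0,0.05,0,0,0,1, 0,0,0.05,0,0,0,1, 0,0,0,0,0,0,1, 0,0,0,0,0,0,1]'
```

```text
time: 10.9
tool_pos: [461.4, 186.8, 86.6]
tcp_rot: [-3.141, 0.0, 1.499]
contact_force: [-2.6, -0.6, 4.4]
grip_width: 0.4
finger_force: 1.9
```

```bash
python3 -m pendant '[0,0,0.02,0,0,0,1, 0,0,-0.2,0,0,0,1, 0,0,-0.3,0,0,0,1, 0,0,-0.3,0,0,0,1, 0,0,-0.4,0,0,0,1, 0,0,-0.5,0,0,0,1, 0,0,-0.6,0,0,0,1, 0,0,-0.8,0,0,0,1, 0,0,-0.9,0,0,0,1, 0,0,-0.9,0,0,0,1, 0,0,-0.9,0,0,0,1, 0,0,0,0,0,0,1]'
python3 -m pendant '[-1,-0.5,-0.3,0,0,0,1, -1,-0.5,-0.3,0,0,0,1, -1,-0.5,0,0,0,0,1, -1,-0.5,0,0,0,0,1, -1,-0.5,0,0,0,0,1, -1,0,0,0,0,0,1, -1,0,0,0,0,0,1, 0,0,0,0,0,0,1, 0,0,0,0,0,0,1]'
python3 - <<'E'
from h import *
a=capture("top"); b=capture("scene")
cv2.imwrite("pics/t6.png",np.hstack([cv2.resize(a[190:325,140:290,::-1],(400,360)),cv2.resize(b[200:380,320:520,::-1],(400,360))]))
E
```

```text
time: 12.1
tool_pos: [463.0, 187.2, 264.0]
tcp_rot: [3.135, -0.002, 1.499]
contact_force: [-0.2, 0.1, -0.1]
grip_width: 0.2
finger_force: 0.0
time: 13.0
tool_pos: [371.2, -17.3, 277.5]
tcp_rot: [-3.141, -0.001, 1.496]
contact_force: [-0.3, 0.5, 0.7]
grip_width: 0.3
finger_force: 0.0
```

View pics/t6.png

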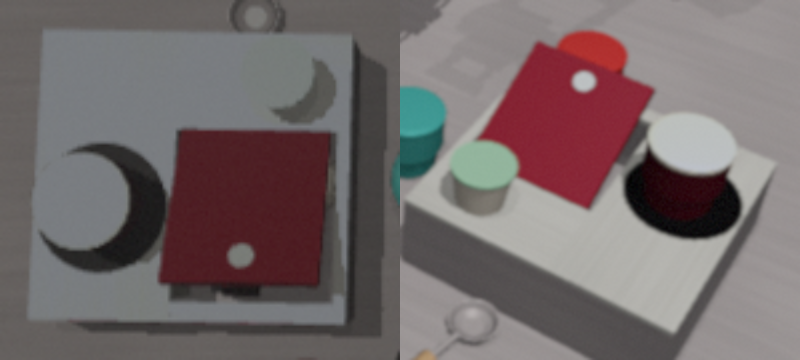

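```bash
python3 - <<'E'
from h import *
print(at('top',(170.75,265.4),166),at('top',(177.8,267.8),90))
for r in pinpoint("top","mug_center")[:3]: print(r['location'],r['score'],at('top',r['location'],128))
E
```

```text
[520.8 312.1 166. ] [518.7 318.9  90. ]
[253.5, 343.3] 0.78 [342.5 136.2 128. ]
[174.5, 265.4] 0.69 [522.6 315.3 128. ]
[178.2, 268.9] 0.23 [514.4 306.8 128. ]
```

The mug is about 7 mm from the pad centre, well inside the 27 mm limit, and the burgundy lid is ajar and at rest, so I'm handing in.

```bash
python3 -c "
from plant import *
print(close_job())"
```

```text
the job is handed in; nothing more can be done
None
```

Job handed in (no verdict was shown): the mug stands on the burgundy bin's pad about 7 mm from its centre, the burgundy lid is ajar, and no other object was touched; the grey bin was not re-imaged at the end.

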